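Wake the code reader on its cradle and scan the tip box

ROBOT

A 7-joint arm with a two-finger parallel gripper is mounted at the origin on the work surface; the furniture and walls round the work are solid. World frame = base frame: x ahead of the robot, y to its left, z up, the work surface at z = 0. Lengths are in m, angles in rad, forces in N, time in s.
With the tool pointing down it reaches from about 0.35 to 0.9 m from the base axis. Payload 7.2 kg.
Tool frame: the origin (TCP) lies on the mounting face of the last link; the fingertips stand 182 mm ahead of it and the grasp point (between the pads) lies 163 mm ahead of it (manip.tcp_to_tips is the z of the fingertips in the tool frame, in m); z points along the fingers, y is the line along which they close (so a half turn about z gives the same grasp; the last joint's range is limited). The gripper opens to 88 mm and grips with 3 to 60 N. Pads are 20 mm wide; open, the fingers measure 115 mm over their backs; the gripper's body (75 mm by 178 mm) begins 61 mm behind the grasp point.
Start: joints at [-1.197, 0.411, -0.013, 1.596, 0.006, 1.134, -0.082], TCP at [0.267, 0.565, 0.405] pointing down, gripper open.
Joint ranges: [-2.95, 2.95], [-0.29, 1.99], [-1.47, 1.44], [0.14, 2.54], [-1.03, 4.17], [0.13, 1.85], [-2.86, 2.86]. Speed limits (rad/s): [2.39, 2.39, 3.01, 3.01, 3.14, 3.14, 3.14].

INTERFACE

Orientations are given as a rotation vector (axis times angle).
In Python, from station import manip gives the robot as it stands.
- The arm moves only by the tool arm_command, never from a script. Its argument "targets" is a list that holds one entry, the list of rows, each a list of 6 numbers: the shift along the world's x, y, z normalised to -1 to 1, where 1 is 500 mm, then the turn, a rotation vector about the world's x, y, z normalised to -1 to 1, where 1 is 45 degrees. In form: [[[dx, dy, dz, rx, ry, rz], ...]]. A call has 1 to 12 rows; each row is the pose to reach, as a shift and turn from the pose commanded when the call began; what a row does not reach only later rows make up. A row lasts 1/10 s, in which the tool goes at most 50 mm and 8.59 degrees, less where a joint would pass 70% of its speed; a pose out of reach is approached as far as the arm can. A call with a number of a shift or a turn outside -1 to 1 is refused whole. A call with a gripper value outside its range is refused whole. "grip" is the closure, from -1 (fully open) to 1 (shut), set as the call begins (left out, the last holds). The fingers move at their own pace and stop on an object; "grip_force" is the grip in N (left out, the last holds). Time passes only in rows, so rows that repeat a pose let the fingers close. It gives the time, the measured TCP pose, the force, the opening and the grip force at its end, in the units of the state.
- manip.get_state(): the state, without advancing time (a new reading comes with each control period).
- manip.get_image(name): name is "scene" or "top"; returns a dict with "color" (384x512x3 uint8, red, green, blue), "range_z" (384x512 float32, m along the optical axis (not along the pixel's ray), 0 where there is no reading), "fx", "fy", "cx", "cy" (pixels), "eye" and "orientation" of the camera in the world. Camera axes: x right, y up, looking along -z (the intrinsics and any distortion apply to the point x, -y, -z); pixel columns grow to the right and rows downward; lengths in m; the calibration is good to about 2 mm. A picture is of the moment at which its call begins.
- manip.close_job(): hands the job in; it is judged then, once.
The state is a dict: "time": time; "q": joint angles; "joint_vel": joint speeds; "effort": joint torques, N m; "tool_pos": TCP position; "orientation": TCP orientation; "force": force on the tool from outside, world axes, zero at the start; "ft_torque": the same for the moment, N m; "finger_gap": finger opening in m; "grasp_force": force on a finger pad.
Only numpy, scipy, OpenCV 4.12 (cv2) and the standard library are available. Lean on these libraries where they do the work, as an engineer would, in place of code of your own. Each camera call takes 0.05 s, during which the arm holds its last target. There are 200 camera calls.

TASK

The white code-reader wand was left lying on the worktop. Lay it in its sloped cradle, window end down against the stop, and let go so that it wakes; then take it up again in such a way that it can point straight down, aim its window at the bar-code label on the tip box from about 5 cm above without touching the box, keep it steady there for a good two seconds, and put it back in the cradle the same way. Do not disturb the dark-capped bottle or the timer.

Things in the scene. Friction and masses are not known exactly. Their poses are not given: they have to be found in the camera images.
- scan_wand: code-reader wand: rounded white bar 170 mm long (own x), 36 wide (y), 32 high (z), about 0.15 kg; the last 38 mm at +x narrow to a grey and black nose (30, then 26 mm wide) with the window in its end. Origin: centre of its underside; +x points to the window end. Starts lying flat on the worktop.
- wand_window (a point): centre of the window, the end face of the nose: 85 mm along +x from the wand's origin, 16 mm up; axes as the wand's. The reader looks along its +x.
- wand_tail (a point): centre of the wand's blunt tail end: 85 mm along -x from the wand's origin, 16 mm up; axes as the wand's
- cradle: the wand's grey cradle, fixed to the worktop: foot 150 x 90 mm (own x from -90 to +60 mm, 10 mm thick), a pillar, and an open trough on it that slopes down 45 degrees towards own +x. Origin: on the worktop; z up.
- cradle_trough: sloping trough: x runs down the slope, z square to its floor; origin where floor meets stop (37 mm up, 30 mm to +x of the cradle's origin). Floor 60 mm wide, x -105 to 0 mm; side walls only x -75 to 0, 44 mm apart inside, 19 mm high, then flared to 29 mm (70 mm over all); stop 20 mm high. Seated, the wand's axes agree with the trough's and its upper 95 mm are clear of the walls.
- cradle_seat (a point): where the window's centre lies when the wand is seated: 16 mm above the trough floor at the stop; axes as the trough's
- code_label: white paper label 40 x 56 mm (own x, y) with black bars, flat on the lid of one of two like tip boxes. Origin: its centre, on the lid, 78 mm above the worktop; z up
- labelled_box: clear and red pipette-tip box with closed lid that wears the label, 90 x 123 x 78 mm (own x, y, z), fixed; origin: centre of its underside
- other_box: a second box just like it, without a label, fixed; origin: centre of its underside
- capped_bottle: bystander: small white bottle with dark cap, 50 mm across, 117 mm high, loose; origin: centre of its underside
- timer: bystander: flat white timer 62 x 62 x 19 mm, loose; origin: centre of its underside

How it is judged:
By the outcome, as a careful person would: the job done as asked, in the order asked, and still so for the second after the job is handed in, with the robot touching nothing.
It also fails if it takes over 72 s, if anything falls off the work surface, if the arm or the gripper's body presses on something with over 40 N, if the wrist force passes 120 N, or if a joint passes its speed limit or range.

## Working session

There is one attempt and no reset: what is moved stays moved. The work goes in short steps, Python scripts to look and compute and a tool call to move; the robot and the scene stay as the last step left them, time stands still between calls to the robot, and variables do not carry over. Pictures are saved under pics/ and viewed, at most 13 in all, crops included, and the job is handed in when it is done.

Besides the shell and the picture viewer there is one more tool, called in YAML: its name, and indented under it one key for each argument. arm_command: Moves the arm, as the interface text tells. Scaled input: -1 to 1 covers 500 mm each way for a shift and 45 degrees each way for a turn. Its arguments: {"type":"object","properties":{"targets":{"type":"array","items":{"type":"array","items":{"type":"array","items":{"type":"number","minimum":-1,"maximum":1}}}},"grip":{"type":"number"},"grip_force":{"type":"number"}},"required":["targets"]}

```bash
mkdir -p pics; ls
cat > h.py <<'E'
import numpy as np, cv2
from scipy.spatial.transform import Rotation as R
from station import manip
def snap(n,tag):
    im=manip.get_image(n); np.savez(f'pics/{tag}.npz',**{k:np.array(v) for k,v in im.items()})
    cv2.imwrite(f'pics/{tag}.png',im['color'][:,:,::-1]); return im
def load(tag): return dict(np.load(f'pics/{tag}.npz'))
def world(im,u,v,z=None):
    Rm=R.from_rotvec(im['orientation']).as_matrix() if np.size(im['orientation'])==3 else np.array(im['orientation'])
    d=np.array([(u-im['cx'])/im['fx'],-(v-im['cy'])/im['fy'],-1.])
    d=Rm@d; e=np.array(im['eye'])
    t=im['range_z'][int(round(v)),int(round(u))] if z is None else (z-e[2])/d[2]
    return e+t*d
def cloud(im):
    v,u=np.mgrid[0:384,0:512]; Rm=R.from_rotvec(im['orientation']).as_matrix()
    d=np.stack([(u-im['cx'])/im['fx'],-(v-im['cy'])/im['fy'],-np.ones(u.shape)],-1)@Rm.T
    return im['eye']+d*im['range_z'][...,None]
E
python3 - <<'E'
from h import *
for n in('scene','top'):
    im=snap(n,n+'0'); print(n,{k:v for k,v in im.items() if k not in('color','range_z')})
    cv2.imwrite(f'pics/{n}0b.png',cv2.resize(im['color'][:,:,::-1],(800,600),interpolation=cv2.INTER_CUBIC))
print(manip.get_state())
E
```

```text
pics
scene {'fx': 437.4793076453228, 'fy': 437.4793076453228, 'cx': 249.8163847488808, 'cy': 186.5750747703491, 'eye': array([0.80343166, 1.12709637, 0.71959993]), 'orientation': array([0.1732855 , 1.46872324, 2.56325609])}
top {'fx': 474.6338409464484, 'fy': 474.6338409464484, 'cx': 256.1772227215511, 'cy': 180.1046146071696, 'eye': array([0.33027857, 0.0752334 , 1.3083123 ]), 'orientation': array([ 0.15371118, -0.16243821, -1.61217298])}
{'time': 0.1, 'q': array([-1.19721505,  0.41181056, -0.01272356,  1.59693803,  0.00559976,
        1.13429154, -0.08224086]), 'joint_vel': array([-7.09642152e-04, -1.11055043e-04,  4.81014126e-04, -1.89807912e-04,
       -8.50406527e-04,  4.68345009e-04, -4.11523159e-05]), 'effort': array([ 2.78807791e-03, -5.89093995e+01,  6.43873382e-01, -2.91715211e+01,
       -5.37745818e-02,  1.43497152e-02,  5.42747262e-05]), 'tool_pos': array([0.26715119, 0.5648198 , 0.40390789]), 'orientation': array([-6.88280970e-01, -3.06504649e+00,  2.19143909e-03]), 'force': array([-0.31161581, -0.62786027, -0.05898327]), 'ft_torque': array([-0.02600848, -0.00285602, -0.08573972]), 'grasp_force': 0.0, 'finger_gap': 0.0875141792877281}
```

View pics/top0b.png

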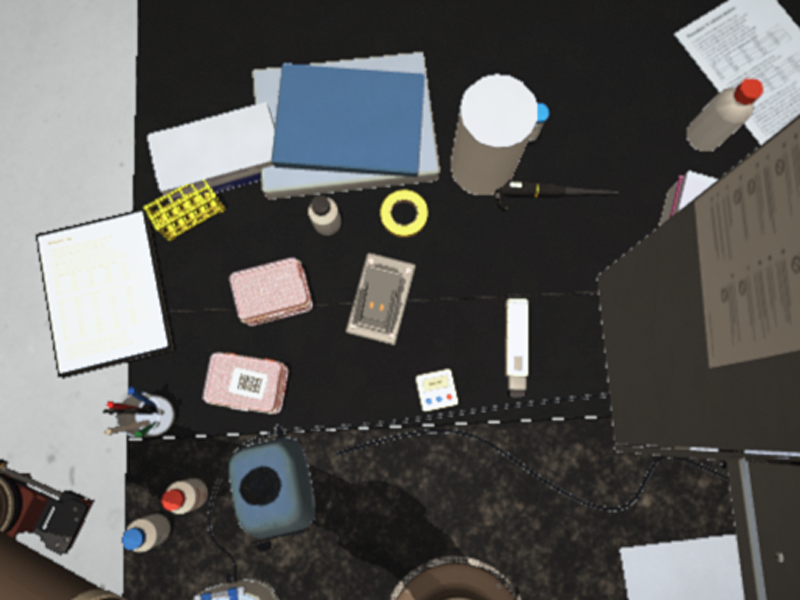

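View pics/scene0b.png

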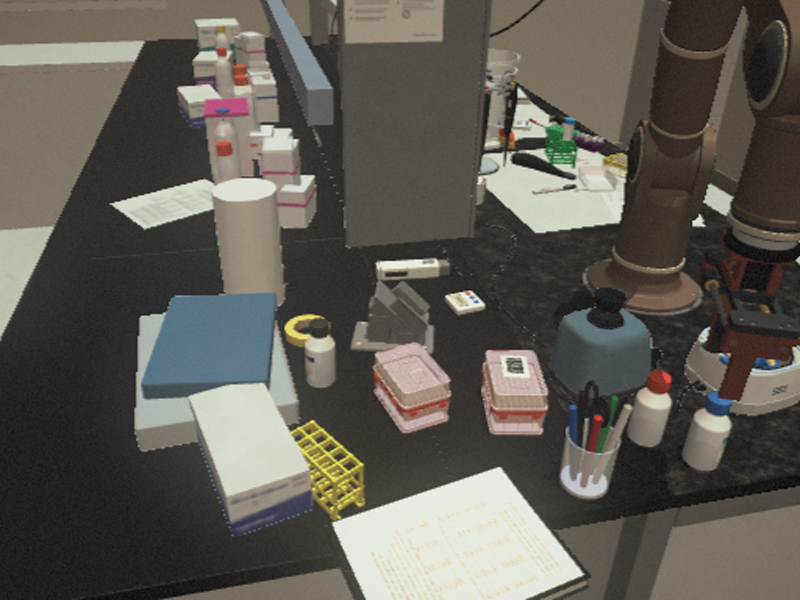

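The top view (800x600) shows the wand at about (517,298)–(516,395) with its nose towards the robot. The cradle is at (381,298), the labelled box at (246,382) with its label at (249,380), the other box at (271,291), the timer at (437,390) and the bottle at (323,215). Next I'll measure them.

Run:
```python
from h import *
for t in('top0','scene0'):
    im=load(t);P=cloud(im);g=im['color'].astype(int)
    np.save(f'pics/{t}_P.npy',P)
    print(t)
im=load('top0');P=np.load('pics/top0_P.npy');s=1.5625
print('table',world(im,470/s,330/s),world(im,330/s,300/s), 'cab',world(im,600/s,280/s),world(im,615/s,440/s),world(im,700/s,300/s))
def rect(name,u0,u1,v0,v1,zlo,zhi,white=None):
    sub=P[int(v0/s):int(v1/s),int(u0/s):int(u1/s)].reshape(-1,3);c=im['color'][int(v0/s):int(v1/s),int(u0/s):int(u1/s)].reshape(-1,3).astype(int)
    m=(sub[:,2]>zlo)&(sub[:,2]<zhi)
    if white: m&=c.min(1)>white
    q=sub[m]; r=cv2.minAreaRect(q[:,:2].astype(np.float32)); print(name,m.sum(),'z',np.median(q[:,2]),r,'mean',q.mean(0))
rect('wand',495,540,285,405,.015,.05)
rect('timer',410,465,365,415,.01,.04)
rect('lbox',195,300,340,425,.06,.1)
rect('obox',220,320,250,335,.06,.1)
rect('foot',340,420,245,350,.004,.016)
rect('cradle high',340,420,245,350,.06,.2)
rect('bottle',300,350,185,245,.09,.14)
# label corners by colour
sub=im['color'][220:265,135:180].astype(int)
b=cv2.resize(im['color'][150:275,120:270,::-1],None,fx=5,fy=4.8,interpolation=cv2.INTER_CUBIC);cv2.imwrite('pics/c1.png',b)
w=world
for p in((517,298),(516,393)): print(w(im,p[0]/s,p[1]/s,.032),w(im,p[0]/s,p[1]/s))
```

```text
top0
scene0
table [ 0.50173618 -0.05814939 -0.00228026] [ 0.56818815  0.18940097 -0.00503387] cab [ 0.57559223 -0.28994217  0.02758815] [ 0.29928903 -0.29013046  0.01808194] [ 0.46766881 -0.29101509  0.43447008]
wand 826 z 0.02951968613064293 ((0.46366211771965027, -0.1341630071401596), (0.035337693989276886, 0.1693747192621231), 85.27086639404297) mean [ 0.46526733 -0.13346553  0.02885459]
timer 505 z 0.015006711115404858 ((0.3918377757072449, 0.004440099000930786), (0.07525143772363663, 0.06625457108020782), 9.77222728729248) mean [0.39772736 0.00820196 0.01503717]
lbox 1440 z 0.07603464122624826 ((0.4232878088951111, 0.33197659254074097), (0.11870671063661575, 0.0805601105093956), 78.37393188476562) mean [0.42274244 0.33046683 0.07590054]
obox 1365 z 0.07545067516017734 ((0.5791201591491699, 0.28675577044487), (0.08184421807527542, 0.11728781461715698), 12.590034484863281) mean [0.57771468 0.2861128  0.07511892]
foot 679 z 0.008279597809055295 ((0.5706698894500732, 0.10391086339950562), (0.13668401539325714, 0.1897583305835724), 88.2349624633789) mean [0.56397772 0.09089127 0.0084609 ]
cradle high 699 z 0.08788655987940008 ((0.5563605427742004, 0.10097644478082657), (0.067234568297863, 0.10719422250986099), 73.10721588134766) mean [0.56350232 0.09929271 0.08683005]
bottle 141 z 0.1137388997625357 ((0.7095139026641846, 0.19055065512657166), (0.030737418681383133, 0.030620310455560684), 61.69904708862305) mean [0.70818224 0.19019036 0.11198583]
[ 0.54959199 -0.14046532  0.032     ] [ 0.55537884 -0.14615679 -0.00167705]
[ 0.38564777 -0.1258353   0.032     ] [ 0.3858034  -0.12640044  0.02841269]
```

View pics/c1.png

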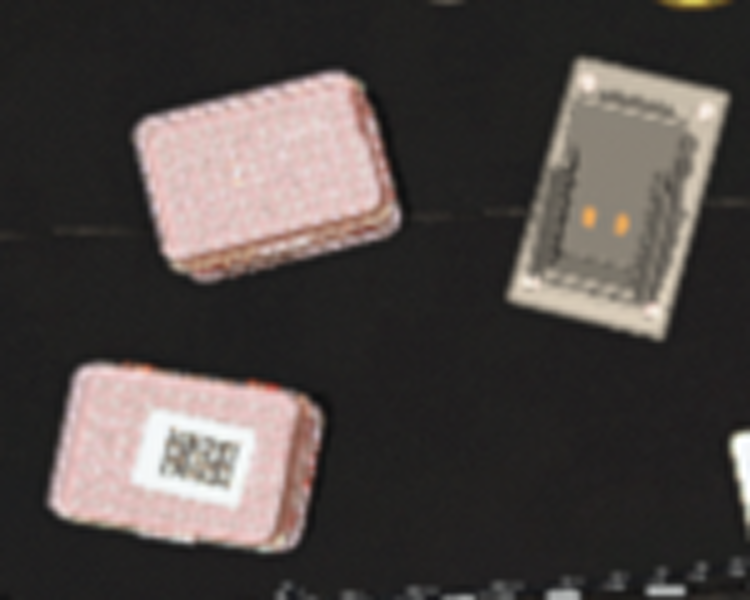

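The crop shows the label corners at about (150,408), (257,428), (238,508), (133,486), and the cradle foot corners at about (578,57), (728,93), (663,340), (507,300). The orange contacts are near the end of the trough that faces the robot.

Run:
```python
from h import *
im=load('top0');P=np.load('pics/top0_P.npy')
o=lambda u,v:(120+(u+.5)/5-.5,150+(v+.5)/4.8-.5)
def quad(n,pts,z):
    w=np.array([world(im,*o(*p),z) for p in pts]);print(n,'c',w.mean(0),'sides',[np.linalg.norm(w[i]-w[i-3])for i in range(4)]);e=w[1]-w[0]+w[2]-w[3];print(' dir01',np.degrees(np.arctan2(e[1],e[0])));e=w[3]-w[0]+w[2]-w[1];print(' dir03',np.degrees(np.arctan2(e[1],e[0])));return w
quad('label',[(150,408),(257,428),(238,508),(133,486)],.078)
quad('foot',[(578,57),(728,93),(663,340),(507,300)],.010)
quad('box',[(75,362),(303,392),(280,548),(50,512)],.074)
# trough heights along center line
for p in((640,110),(630,140),(620,170),(610,200),(605,225),(598,250),(592,275),(588,290)):
    print(p,world(im,*o(*p)))
# scene-camera cross-check of the wand, table, trough
i2=load('scene0');Q=np.load('pics/scene0_P.npy');c=i2['color'].astype(int)
b=cv2.resize(i2['color'][150:255,210:330,::-1],(800,700)[:1]+(600,));cv2.imwrite('pics/c2.png',b)
def sel(n,P,im,lo,hi):
    m=np.all((P>lo)&(P<hi),-1);q=P[m];r=cv2.minAreaRect(q[:,:2].astype(np.float32));print(n,m.sum(),q.mean(0),np.percentile(q[:,2],[5,50,95]),r)
for n,PP,ii in(('top',P,im),('scene',Q,i2)):
    sel(n+' wand',PP,ii,[.35,-.18,.022],[.60,-.08,.06])
    sel(n+' table',PP,ii,[.42,-.1,-.03],[.60,0.03,.012])
    sel(n+' lbox',PP,ii,[.35,.23,.07],[.5,.42,.1])
```

```text
label c [0.42142396 0.32158389 0.078     ] sides [np.float64(0.056699216098426555), np.float64(0.043292324163335574), np.float64(0.05555923546385876), np.float64(0.042155518791941085)]
 dir01 -104.19531482919454
 dir03 167.11402651290993
foot c [0.56555979 0.09846757 0.01      ] sides [np.float64(0.08704778265357964), np.float64(0.1492208274457183), np.float64(0.08896618327292767), np.float64(0.14827864980622668)]
 dir01 -107.40094190971578
 dir03 162.87187546253747
box c [0.42449418 0.33142967 0.074     ] sides [np.float64(0.12029973345291804), np.float64(0.08362990416262157), np.float64(0.12032086831932369), np.float64(0.08085923464578401)]
 dir01 -101.13106726214873
 dir03 171.04175234078812
(640, 110) [0.59417099 0.08398611 0.10924228]
(630, 140) [0.58002611 0.08998476 0.09908724]
(620, 170) [0.56699365 0.09616594 0.0822018 ]
(610, 200) [0.55338911 0.10245429 0.06646414]
(605, 225) [0.54095781 0.10589246 0.05783563]
(598, 250) [0.52994063 0.11069801 0.03971292]
(592, 275) [0.51512743 0.11433654 0.04503823]
(588, 290) [0.50625762 0.11669171 0.04879163]
top wand 762 [ 0.46650891 -0
[... 465 characters left out ...]
95654, 0.33191731572151184), (0.11861690878868103, 0.08018862456083298), 78.579345703125)
scene wand 338 [ 0.47199301 -0.12679428  0.0296823 ] [0.02307713 0.03031298 0.03412318] ((0.46667638421058655, -0.13104695081710815), (0.04224413260817528, 0.16831381618976593), 85.76852416992188)
scene table 457 [ 4.82655679e-01 -4.35165993e-02 -2.96402830e-05] [-2.71569320e-03 -9.59895104e-05  2.85492715e-03] ((0.5100758075714111, -0.03534851223230362), (0.12929654121398926, 0.17879140377044678), 89.5471420288086)
scene lbox 1044 [0.42639204 0.34031318 0.07743629] [0.07332811 0.07754493 0.08027726] ((0.4249440133571625, 0.3340245187282562), (0.1197291761636734, 0.08026320487260818), 78.82363891601562)
```

View pics/c2.png

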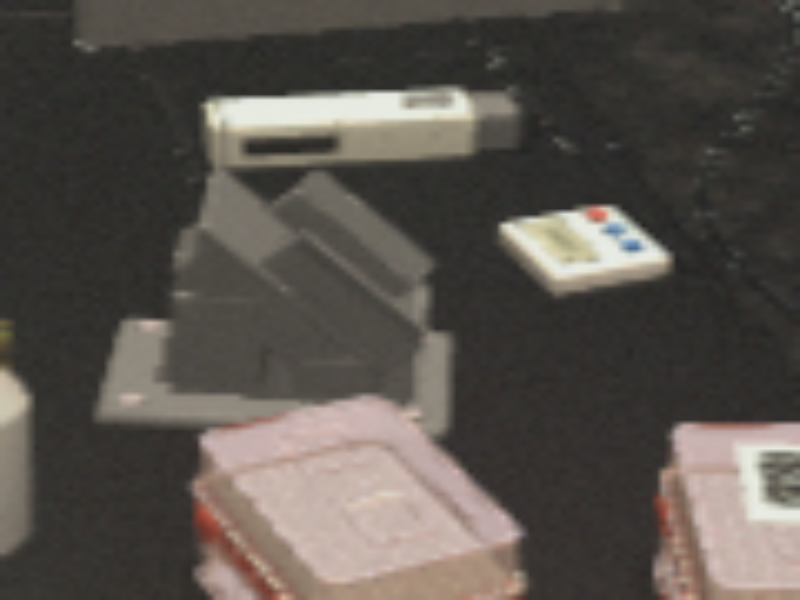

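```bash
cat >> h.py <<'E'
def pose(g,hd,t):
    """TCP pos, R: grasp point g, heading deg, tilt deg of tool z toward heading"""
    h=np.radians(hd);t=np.radians(t);H=np.array([np.cos(h),np.sin(h),0])
    z=np.sin(t)*H+np.cos(t)*np.array([0,0,-1]);y=np.array([np.sin(h),-np.cos(h),0]);x=np.cross(y,z)
    return np.array(g)-.163*z,np.stack([x,y,z],1)
def wandpt(hd,p,org,dx,dz):
    "point dx along, dz square to an axis frame at org with heading hd pitched nose-down p"
    h=np.radians(hd);p=np.radians(p);H=np.array([np.cos(h),np.sin(h),0]);Z=np.array([0,0,1])
    return np.array(org)+dx*(np.cos(p)*H-np.sin(p)*Z)+dz*(np.sin(p)*H+np.cos(p)*Z)
def delta(T0,T1):
    d=(T1[0]-T0[0])/.5; r=R.from_matrix(T1[1]@T0[1].T).as_rotvec()/(np.pi/4)
    return np.round(np.r_[d,r],4).tolist()
def now():
    s=manip.get_state(); return s['tool_pos'],R.from_rotvec(s['orientation']).as_matrix()
def chain(*Ts):
    T=now()
    for n,t in enumerate(Ts): d=delta(T,t);print(n,d,'ang',round(45*np.linalg.norm(d[3:]),1),'mm',round(500*np.linalg.norm(d[:3])),'tcp',t[0].round(3));T=t
TO=np.array([.5226,.1117,.037]);CH=162.9
WO=np.array([.465,-.134,0]);WH=175.2
E
python3 - <<'E'
from h import *
P=np.load('pics/top0_P.npy');s=1.5625
q=P[int(440/s):int(540/s),int(225/s):int(320/s)].reshape(-1,3);q=q[q[:,2]>.08];print('carboy',q.min(0),q.max(0))
g=wandpt(WH,0,WO,-.04,.025)
A=pose(g+[0,0,.12],WH,15);B=pose(g,WH,15)
gs=wandpt(CH,45,TO,-.125,.025+.0)
C=pose(gs+[0,0,.12],CH,-30);
gg=wandpt(CH,45,TO,-.125,.027); print(g,gs)
chain(A,B,A,C,pose(gs,CH,-30))
E
```

```text
carboy [0.18237638 0.0752334  0.08019539] [0.33027857 0.34352047 1.3083123 ]
[ 0.50485971 -0.13734711  0.025     ] [0.59018477 0.09090821 0.14306602]
0 [0.5595, -1.4114, -0.2029, 0.0888, 0.3233, 0.453] ang 25.4 mm 766 tcp [ 0.547 -0.141  0.302]
1 [0.0, 0.0, -0.24, 0.0, 0.0, 0.0] ang 0.0 mm 120 tcp [ 0.547 -0.141  0.182]
2 [0.0, 0.0, 0.24, 0.0, 0.0, 0.0] ang 0.0 mm 120 tcp [ 0.547 -0.141  0.302]
3 [-0.0692, 0.5115, 0.2036, -0.1903, -0.9836, -0.2591] ang 46.6 mm 277 tcp [0.512 0.115 0.404]
4 [0.0, 0.0, -0.24, 0.0, 0.0, 0.0] ang 0.0 mm 120 tcp [0.512 0.115 0.284]
```

arm_command:
  targets:
    - [[0.28,-0.9,0,0,0.15,0.3],[0.28,-0.9,0,0,0.15,0.3],[0.28,-0.9,0,0,0.15,0.3],[0.28,-0.9,0,0,0.15,0.3],[0.28,-0.9,0,0,0.15,0.3],[0.28,-0.9,0,0,0.15,0.3],[0.28,-0.9,0,0,0.15,0.3],[0.28,-0.9,0,0,0.15,0.3],[0.28,-0.9,0,0,0.15,0.3],[0.28,-0.9,0,0,0.15,0.3]]
  grip: -1

```text
time: 1.1
tool_pos: [0.4078, 0.1106, 0.4047]
orientation: [-0.319, -3.01, 0.04]
force: [0.4, 0.6, -0.2]
finger_gap: 0.088
grasp_force: 0.0
```

Run:
```python
from h import *
g=wandpt(WH,0,WO,-.04,.025)
print(manip.get_state()['q'])
chain(pose(g+[0,0,.12],WH,15))
```

```text
[-0.53766911  0.09352784  0.18348303  2.0249885  -0.0484935   1.13938552
  1.02877011]
0 [0.2782, -0.503, -0.2045, 0.0761, 0.1829, 0.1551] ang 11.3 mm 305 tcp [ 0.547 -0.141  0.302]
```

arm_command:
  targets:
    - [[0.278,-0.503,-0.2045,0.076,0.183,0.155],[0.278,-0.503,-0.2045,0.076,0.183,0.155],[0.278,-0.503,-0.2045,0.076,0.183,0.155],[0.278,-0.503,-0.2045,0.076,0.183,0.155],[0.278,-0.503,-0.2045,0.076,0.183,0.155],[0.278,-0.503,-0.2045,0.076,0.183,0.155],[0.278,-0.503,-0.2045,0.076,0.183,0.155],[0.278,-0.503,-0.2045,0.076,0.183,0.155],[0.278,-0.503,-0.2045,0.076,0.183,0.155],[0.278,-0.503,-0.2045,0.076,0.183,0.155]]

```text
time: 2.1
tool_pos: [0.546, -0.1346, 0.303]
orientation: [-0.11, -2.878, -0.019]
force: [0.4, 0.2, 0.1]
finger_gap: 0.0876
grasp_force: 0.0
```

Run:
```python
from h import *
g=wandpt(WH,0,WO,-.04,.025)
print(manip.get_state()['q'])
chain(pose(g+[0,0,.0],WH,15))
```

```text
[-0.10098508  0.50516524  0.34574902  1.76900451 -0.14089139  1.15866751
  1.79400262]
0 [0.0017, -0.0125, -0.2411, -0.0036, 0.0004, -0.0088] ang 0.4 mm 121 tcp [ 0.547 -0.141  0.182]
```

arm_command:
  targets:
    - [[0,0,-0.08,0,0,0],[0,0,-0.16,0,0,0],[0,0,-0.2,0,0,0],[0,0,-0.22,0,0,0],[0,0,-0.24,0,0,0],[0,0,-0.24,0,0,0],[0,0,-0.24,0,0,0]]

```text
time: 2.8
tool_pos: [0.5466, -0.1364, 0.1834]
orientation: [-0.113, -2.879, -0.017]
force: [0.1, -0.0, -0.0]
finger_gap: 0.088
grasp_force: 0.0
```

Run:
```python
from h import *
g=wandpt(WH,0,WO,-.04,.025)
chain(pose(g+[0,0,.0],WH,15))
im=snap('scene','s1'); cv2.imwrite('pics/s1c.png',cv2.resize(im['color'][110:230,200:360,::-1],(800,600)))
```

```text
0 [0.0006, -0.009, -0.0019, -0.002, 0.0014, -0.0063] ang 0.3 mm 5 tcp [ 0.547 -0.141  0.182]
```

View pics/s1c.png

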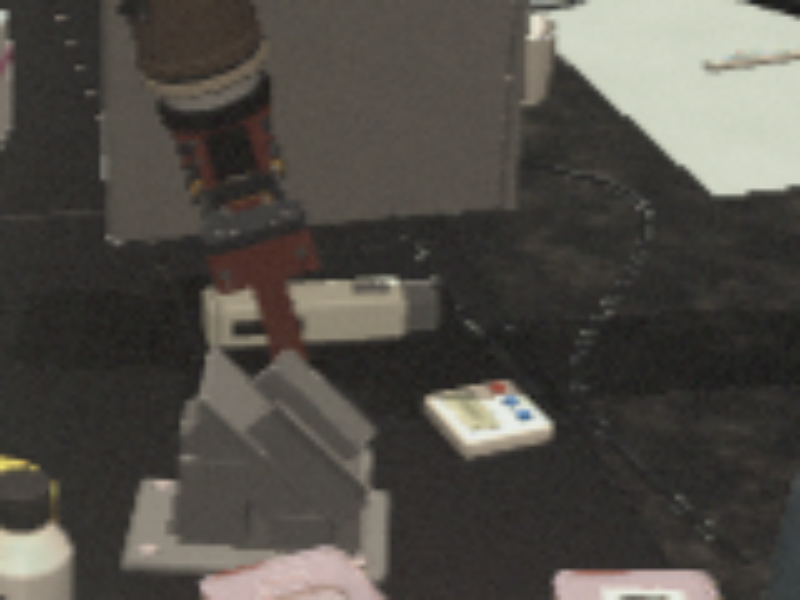

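The near finger is at about (285,330) and straddles the wand's tail half; nothing else is touched. I'll close the gripper.

arm_command:
  targets:
    - [[0,-0.006,0,0,0,0],[0,-0.006,0,0,0,0],[0,-0.006,0,0,0,0],[0,-0.006,0,0,0,0],[0,-0.006,0,0,0,0],[0,-0.006,0,0,0,0],[0,-0.006,0,0,0,0],[0,-0.006,0,0,0,0],[0,-0.006,0,0,0,0],[0,-0.006,0,0,0,0]]
  grip: 1
  grip_force: 25

```text
time: 3.85
tool_pos: [0.5462, -0.1395, 0.1824]
orientation: [-0.114, -2.877, -0.017]
force: [0.5, -0.7, -0.7]
finger_gap: 0.0358
grasp_force: 25.0
```

arm_command:
  targets:
    - [[0,0,0.1,0,0,0],[0,0,0.2,0,0,0],[0,0,0.3,0,0,0],[0,0,0.3,0,0,0],[0,0,0.3,0,0,0],[0,0,0.3,0,0,0]]

```text
time: 4.45
tool_pos: [0.5457, -0.1392, 0.3311]
orientation: [-0.113, -2.875, -0.018]
force: [-0.5, 0.8, -1.7]
finger_gap: 0.0358
grasp_force: 25.0
```

Run:
```python
from h import *
print(manip.get_state())
im=snap('scene','s2'); t=snap('top','t2')
a=cv2.resize(im['color'][90:210,200:360,::-1],(800,600))[:, :400+400]
b=t['color'][150:290,290:400,::-1]
cv2.imwrite('pics/s2c.png',np.hstack([cv2.resize(im['color'][100:200,220:320,::-1],(400,400)),cv2.resize(t['color'][170:270,290:390,::-1],(400,400))]))
```

```text
{'time': 4.45, 'q': array([-0.10394515,  0.47459971,  0.35903736,  1.74271858, -0.12942979,
        1.21705572,  1.79279062]), 'joint_vel': array([ 0.00077374,  0.01711842, -0.00024728,  0.00479401, -0.0007642 ,
        0.00159283,  0.00032411]), 'effort': array([ 1.11026068e-01, -5.80759048e+01,  6.25297397e+00, -2.56282854e+01,
        3.45833329e-01,  1.47377428e+00, -4.71353836e-03]), 'tool_pos': array([ 0.54573877, -0.13916929,  0.33109798]), 'orientation': array([-0.11318453, -2.87545453, -0.01791395]), 'force': array([-0.46877567,  0.80967254, -1.68228165]), 'ft_torque': array([-0.00458597, -0.39400845, -0.02358593]), 'grasp_force': 24.954355359077454, 'finger_gap': 0.035781161035685}
```

View pics/s2c.png

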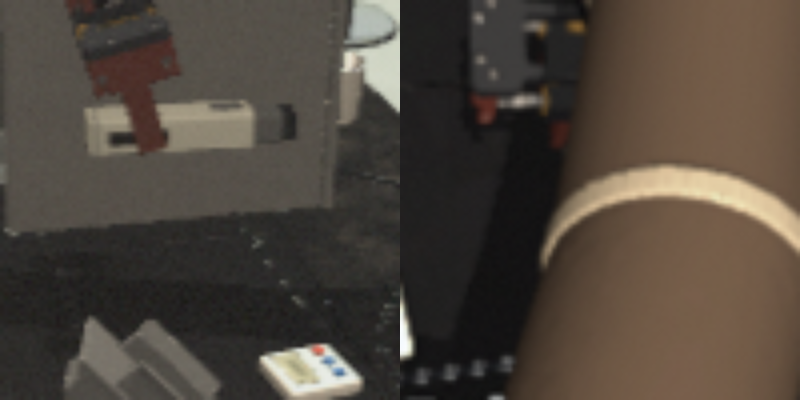

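The left half shows the wand held level: tail end at (87–92,108–155), nose end at (296,105–140), finger at (148,120). I'll check these against the projected model.

```bash
cat >> h.py <<'E'
def proj(im,p):
    c=R.from_rotvec(im['orientation']).as_matrix().T@(np.array(p)-im['eye']); return np.array([im['cx']+im['fx']*c[0]/-c[2],im['cy']-im['fy']*c[1]/-c[2]])
def wand_in_tool(dx,dz,a):
    "wand origin & axes in tool frame; grasp at wand (dx,0,dz), a=angle tool z->wand x"
    a=np.radians(a); X=np.array([np.sin(a),0,np.cos(a)]);Z=np.array([np.cos(a),0,-np.sin(a)]);Y=np.cross(Z,X)
    M=np.stack([X,Y,Z],1); return np.array([0,0,.163])-M@[dx,0,dz],M
E
python3 - <<'E'
from h import *
im=load('s2');T=now();o,M=wand_in_tool(-.04,.025,75)
print('tool z',T[1][:,2],'wand axes world',(T[1]@M).round(3).tolist())
for p in([-.085,-.018,.032],[-.085,-.018,0],[-.085,.018,.032],[-.085,-.018,.0],[.085,-.013,.028],[.085,-.013,.004],[.085,.013,.004],[-.04,0,.016]):
    w=T[0]+T[1]@(o+M@np.array(p)); u=proj(im,w); print(p,w.round(3),((u-[220,100])*4+1.5).round(0))
g=wandpt(CH,45,TO,-.125,.025)
E
```

```text
tool z [-0.2610815   0.02234636 -0.96505808] wand axes world [[-0.997, -0.079, 0.003], [0.079, -0.997, -0.002], [0.003, -0.002, 1.0]]
[-0.085, -0.018, 0.032] [ 0.55  -0.121  0.18 ] [ 88. 121.]
[-0.085, -0.018, 0] [ 0.549 -0.121  0.148] [ 88. 159.]
[-0.085, 0.018, 0.032] [ 0.547 -0.157  0.18 ] [ 83. 104.]
[-0.085, -0.018, 0.0] [ 0.549 -0.121  0.148] [ 88. 159.]
[0.085, -0.013, 0.028] [ 0.38  -0.113  0.177] [298. 114.]
[0.085, -0.013, 0.004] [ 0.38  -0.113  0.153] [297. 141.]
[0.085, 0.013, 0.004] [ 0.378 -0.139  0.153] [290. 129.]
[-0.04, 0, 0.016] [ 0.503 -0.136  0.164] [141. 129.]
```

Run:
```python
from h import *
f=lambda x,n:pose(wandpt(CH,45,TO,-.125+x,.025+n),CH,-30)
chain(f(-.008,.10),f(-.008,.002),f(0,0))
```

```text
0 [-0.1914, 0.5465, 0.0598, -0.1908, -0.9879, -0.2656] ang 46.8 mm 291 tcp [0.45  0.134 0.361]
1 [0.1325, -0.0408, -0.1386, 0.0, 0.0, 0.0] ang 0.0 mm 98 tcp [0.516 0.114 0.291]
2 [-0.0081, 0.0025, -0.0141, 0.0, 0.0, 0.0] ang 0.0 mm 8 tcp [0.512 0.115 0.284]
```

arm_command:
  targets:
    - [[-0.19,0.547,0.12,-0.19,-0.988,-0.265],[-0.19,0.547,0.12,-0.19,-0.988,-0.265],[-0.19,0.547,0.12,-0.19,-0.988,-0.265],[-0.19,0.547,0.12,-0.19,-0.988,-0.265],[-0.19,0.547,0.12,-0.19,-0.988,-0.265],[-0.19,0.547,0.12,-0.19,-0.988,-0.265],[-0.19,0.547,0.06,-0.19,-0.988,-0.265],[-0.19,0.547,0.06,-0.19,-0.988,-0.265],[-0.19,0.547,0.06,-0.19,-0.988,-0.265],[-0.19,0.547,0.06,-0.19,-0.988,-0.265],[-0.19,0.547,0.06,-0.19,-0.988,-0.265],[-0.19,0.547,0.06,-0.19,-0.988,-0.265]]

```text
time: 5.75
tool_pos: [0.4516, 0.1329, 0.3624]
orientation: [0.392, 2.59, -0.106]
force: [-0.2, -1.1, -1.6]
finger_gap: 0.0359
grasp_force: 25.0
```

Run:
```python
from h import *
f=lambda x,n:pose(wandpt(CH,45,TO,-.125+x,.025+n),CH,-30)
print(manip.get_state()['q'],manip.get_state()['joint_vel'].round(2))
chain(f(-.008,.10),f(-.008,.002),f(0,0))
```

```text
[-0.83986124  0.09877768  0.33349792  2.20348869  0.6679955   0.57168481
  0.23680646] [ 0.   -0.   -0.   -0.    0.   -0.   -0.01]
0 [-0.0031, 0.0023, -0.0035, 0.0013, 0.0031, 0.0022] ang 0.2 mm 3 tcp [0.45  0.134 0.361]
1 [0.1325, -0.0408, -0.1386, 0.0, 0.0, 0.0] ang 0.0 mm 98 tcp [0.516 0.114 0.291]
2 [-0.0081, 0.0025, -0.0141, 0.0, 0.0, 0.0] ang 0.0 mm 8 tcp [0.512 0.115 0.284]
```

arm_command:
  targets:
    - [[0.035,-0.01,-0.04,0.001,0.003,0.002],[0.07,-0.02,-0.08,0.001,0.003,0.002],[0.089,-0.026,-0.1,0.001,0.003,0.002],[0.089,-0.026,-0.1,0.001,0.003,0.002],[0.089,-0.026,-0.1,0.001,0.003,0.002],[0.089,-0.026,-0.1,0.001,0.003,0.002]]

```text
time: 6.35
tool_pos: [0.4956, 0.1209, 0.313]
orientation: [0.388, 2.592, -0.103]
force: [0.1, 0.2, -0.6]
finger_gap: 0.036
grasp_force: 25.0
```

Run:
```python
from h import *
f=lambda x,n:pose(wandpt(CH,45,TO,-.125+x,.025+n),CH,-30)
chain(f(-.008,.002),f(.001,0))
im=snap('scene','s3'); t=snap('top','t3')
cv2.imwrite('pics/s3c.png',np.hstack([cv2.resize(im['color'][130:230,220:320,::-1],(400,400)),cv2.resize(t['color'][150:250,190:290,::-1],(400,400))]))
```

```text
0 [0.0415, -0.0145, -0.0435, -0.0011, 0.0015, -0.0022] ang 0.1 mm 31 tcp [0.516 0.114 0.291]
1 [-0.0095, 0.0029, -0.0156, 0.0, 0.0, 0.0] ang 0.0 mm 9 tcp [0.512 0.115 0.284]
```

View pics/s3c.png

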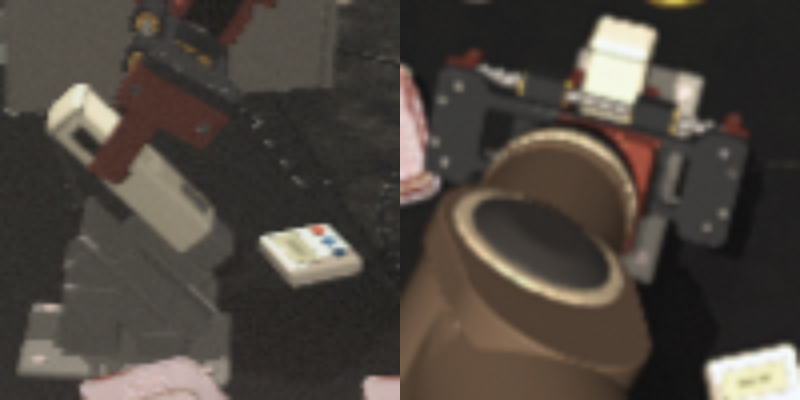

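The wand hangs parallel above the trough (tail at (75,105), nose at (215,240) on the left) and is centred in the top view. I'll lower it and slide it to the stop.

arm_command:
  targets:
    - [[0.014,-0.005,-0.015,-0.001,0.001,-0.002],[0.028,-0.01,-0.03,-0.001,0.001,-0.002],[0.0415,-0.0145,-0.0435,-0.001,0.001,-0.002],[0.0415,-0.0145,-0.0435,-0.001,0.001,-0.002],[0.0415,-0.0145,-0.0435,-0.001,0.001,-0.002]]

```text
time: 6.95
tool_pos: [0.5166, 0.1134, 0.2901]
orientation: [0.39, 2.594, -0.107]
force: [-0.4, -0.2, -1.8]
finger_gap: 0.0357
grasp_force: 25.0
```

arm_command:
  targets:
    - [[-0.002,0.0005,-0.004,0,0,0],[-0.004,0.001,-0.008,0,0,0],[-0.006,0.002,-0.012,0,0,0],[-0.006,0.002,-0.012,0,0,0],[-0.006,0.002,-0.012,0,0,0]]

```text
time: 7.45
tool_pos: [0.5134, 0.1149, 0.2847]
orientation: [0.388, 2.593, -0.105]
force: [-0.0, -0.4, -0.3]
finger_gap: 0.0359
grasp_force: 25.0
```

Run:
```python
from h import *
f=lambda x,n:pose(wandpt(CH,45,TO,-.125+x,.025+n),CH,-30)
chain(f(.0,.00)); print(manip.get_state()['force'])
```

```text
0 [-0.0022, -0.0001, -0.0009, 0.0006, -0.0002, -0.0011] ang 0.1 mm 1 tcp [0.512 0.115 0.284]
[-0.02242147 -0.44118524 -0.34750896]
```

arm_command:
  targets:
    - [[0,0,-0.002,0,0,0],[-0.002,0.0006,-0.004,0,0,0],[-0.004,0.001,-0.006,0,0,0],[-0.006,0.002,-0.008,0,0,0],[-0.006,0.002,-0.008,0,0,0]]

```text
time: 7.95
tool_pos: [0.512, 0.1154, 0.2828]
orientation: [0.39, 2.589, -0.103]
force: [-1.8, -2.5, 13.8]
finger_gap: 0.036
grasp_force: 25.0
```

arm_command:
  targets:
    - [[0,0,0.001,0,0,0],[0,0,0.001,0,0,0],[0,0,0.001,0,0,0],[0,0,0.001,0,0,0],[0,0,0.001,0,0,0],[0,0,0.001,0,0,0],[0,0,0.001,0,0,0],[0,0,0.001,0,0,0]]
  grip: -1

```text
time: 8.75
tool_pos: [0.5105, 0.1157, 0.2811]
orientation: [0.389, 2.593, -0.105]
force: [0.9, 0.6, 0.3]
finger_gap: 0.088
grasp_force: 0.0
```

Run:
```python
from h import *
G=lambda dx,dz:wandpt(CH,45,TO,-.085+dx,dz)   # wand origin-based
back=pose(wandpt(CH,45,TO,-.125,.105),CH,-30)
g=G(-.047,.016); n2=pose(g,CH,15)
up=pose(wandpt(CH,45-30,g,-.10,0)*0+ (g-.10*n2[1][:,2]),CH,15)
chain(back,up,n2)
```

```text
0 [-0.1046, 0.0316, 0.1193, 0.0007, -0.0003, -0.0006] ang 0.0 mm 81 tcp [0.458 0.132 0.341]
1 [0.4157, -0.1279, 0.1098, 0.294, 0.9558, -0.0] ang 45.0 mm 224 tcp [0.666 0.068 0.396]
2 [-0.0495, 0.0152, -0.1932, 0.0, 0.0, 0.0] ang 0.0 mm 100 tcp [0.641 0.075 0.299]
```

arm_command:
  targets:
    - [[-0.05,0.015,0.06,0,0,0],[-0.1046,0.0316,0.12,0,0,0],[-0.1046,0.0316,0.16,0,0,0],[0.1,-0.03,0.3,0.1,0.32,0],[0.2,-0.06,0.3,0.2,0.64,0],[0.31,-0.096,0.26,0.294,0.956,0],[0.31,-0.096,0.229,0.294,0.956,0],[0.31,-0.096,0.229,0.294,0.956,0],[0.31,-0.096,0.229,0.294,0.956,0],[0.31,-0.096,0.229,0.294,0.956,0],[0.31,-0.096,0.229,0.294,0.956,0],[0.31,-0.096,0.229,0.294,0.956,0]]

```text
time: 9.95
tool_pos: [0.6654, 0.0678, 0.3951]
orientation: [-0.428, -2.851, -0.055]
force: [-0.8, -0.2, -0.3]
finger_gap: 0.0877
grasp_force: 0.0
```

Run:
```python
from h import *
G=lambda dx,dz:wandpt(CH,45,TO,-.085+dx,dz)
g=G(-.047,.016); n2=pose(g,CH,15); up=(n2[0]-.10*n2[1][:,2],n2[1])
print(manip.get_state()['q']);chain(up,n2)
im=snap('scene','s4'); t=snap('top','t4')
cv2.imwrite('pics/s4c.png',np.hstack([cv2.resize(im['color'][130:230,220:320,::-1],(400,400)),cv2.resize(t['color'][150:250,190:290,::-1],(400,400))]))
for p in([-.170,-.018,.032],[-.170,-.018,0],[-.170,.018,.032],[0,-.013,.028],[-.038,-.018,.032]):
    h=np.radians(CH);Y=np.array([-np.sin(h),np.cos(h),0]);w=wandpt(CH,45,TO,p[0],p[2])+p[1]*Y
    print(p,((proj(im,w)-[220,130])*4+1.5).round(),((proj(t,w)-[190,150])*4+1.5).round()+[400,0])
```

```text
[-0.3279982   0.58158859  0.29479898  1.39145061 -0.25226692  1.44322375
  1.27758575]
0 [0.0014, -0.0004, 0.0011, 0.001, 0.0007, -0.0009] ang 0.1 mm 1 tcp [0.666 0.068 0.396]
1 [-0.0495, 0.0152, -0.1932, 0.0, 0.0, 0.0] ang 0.0 mm 100 tcp [0.641 0.075 0.299]
[-0.17, -0.018, 0.032] [ 49. 138.] [602.  25.]
[-0.17, -0.018, 0] [ 16. 166.] [612.   0.]
[-0.17, 0.018, 0.032] [ 55. 114.] [658.  39.]
[0, -0.013, 0.028] [217. 298.] [570. 239.]
[-0.038, -0.018, 0.032] [184. 264.] [570. 195.]
```

View pics/s4c.png

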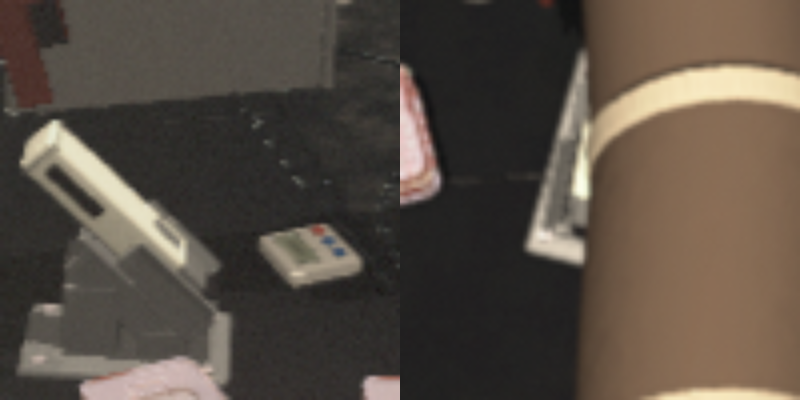

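The wand is seated: its tail corner is at about (22,160)/(55,122) and the nose border at about (185,265), both as predicted. Now the second grip.

arm_command:
  targets:
    - [[-0.016,0.005,-0.06,0.001,0,-0.001],[-0.032,0.01,-0.12,0.001,0,-0.001],[-0.043,0.013,-0.165,0.001,0,-0.001],[-0.048,0.015,-0.192,0.001,0,-0.001],[-0.048,0.015,-0.192,0.001,0,-0.001],[-0.048,0.015,-0.192,0.001,0,-0.001],[-0.048,0.015,-0.192,0.001,0,-0.001]]

```text
time: 10.75
tool_pos: [0.6421, 0.0752, 0.3013]
orientation: [-0.429, -2.852, -0.058]
force: [0.0, -0.2, 0.5]
finger_gap: 0.0877
grasp_force: 0.0
```

Run:
```python
from h import *
G=lambda dx,dz:wandpt(CH,45,TO,-.085+dx,dz)
g=G(-.047,.016); n2=pose(g,CH,15)
print(manip.get_state()['force']);chain(n2)
```

```text
[ 0.00432034 -0.22688577  0.50144284]
0 [-0.0016, 0.0, -0.0044, -0.0012, 0.0033, 0.0] ang 0.2 mm 2 tcp [0.641 0.075 0.299]
```

arm_command:
  targets:
    - [[-0.001,0,-0.003,0,0.003,0],[-0.001,0,-0.003,0,0.003,0],[-0.001,0,-0.003,0,0.003,0],[-0.001,0,-0.003,0,0.003,0],[-0.001,0,-0.003,0,0.003,0],[-0.001,0,-0.003,0,0.003,0],[-0.001,0,-0.003,0,0.003,0],[-0.001,0,-0.003,0,0.003,0],[-0.001,0,-0.003,0,0.003,0],[-0.001,0,-0.003,0,0.003,0]]
  grip: 1
  grip_force: 30

```text
time: 11.75
tool_pos: [0.641, 0.0752, 0.2981]
orientation: [-0.428, -2.848, -0.057]
force: [-0.5, -0.2, -0.5]
finger_gap: 0.0359
grasp_force: 30.0
```

Run:
```python
from h import *
T=now();np.savez('grip2.npz',p=T[0],R=T[1]); print(T,manip.get_state()['force'])
# wand pose in tool frame assuming seated
h=np.radians(CH);H=np.array([np.cos(h),np.sin(h),0]);c=np.sqrt(.5);X=c*H-[0,0,c];Z=c*H+[0,0,c];M=np.stack([X,np.cross(Z,X),Z],1)
o=TO-.085*X
ot=T[1].T@(o-T[0]);Mt=T[1].T@M; np.savez('wt.npz',o=ot,M=Mt);print('ot',ot,'angle',np.degrees(np.arccos(Mt[2,0])))
```

```text
(array([0.64100741, 0.07524319, 0.29813673]), array([[-9.22570080e-01,  2.94045567e-01, -2.49803228e-01],
       [ 2.83833003e-01,  9.55791402e-01,  7.68220219e-02],
       [ 2.61348952e-01, -2.87013865e-05, -9.65244386e-01]])) [-0.48143172 -0.19521939 -0.460502  ]
ot [9.03198333e-03 3.40292683e-05 2.10716742e-01] angle 29.849880757473827
```

Run:
```python
from h import *
for n in('top0','scene0'):
    im=load(n);P=np.load(f'pics/{n}_P.npy');c=im['color'].astype(int)
    m=np.all((P>[.36,.26,.06])&(P<[.48,.40,.1]),-1)&(c.min(-1)>185)&(c.max(-1)-c.min(-1)<25)
    m=m.astype(np.uint8)
    m=cv2.morphologyEx(m,cv2.MORPH_CLOSE,np.ones((9,9))); k,l,s,ce=cv2.connectedComponentsWithStats(m); i=1+s[1:,4].argmax()
    vv,uu=np.where(l==i); q=np.array([world(im,u,v,.078)[:2] for u,v in zip(uu,vv)],np.float32); print(n,s[i],cv2.minAreaRect(q),q.mean(0))
W=np.load('wt.npz')
def tcp_for(win,hd):
    h=np.radians(hd);X=np.array([0,0,-1.]);Z=np.array([np.cos(h),np.sin(h),0]);M=np.stack([X,np.cross(Z,X),Z],1)
    Rt=M@W['M'].T; o=np.array(win)-M@[.085,0,.016]; return o-Rt@W['o'],Rt
T=now();lift=(T[0]+.1*np.array([-.676,.208,.707]),T[1])
a=tcp_for([.422,.322,.22],190)
chain(lift,a,tcp_for([.422,.322,.128],190)); print(a[1][:,2])
```

```text
top0 [131 227  45  33 966] ((0.4258655309677124, 0.33325695991516113), (0.11168499290943146, 0.07483728229999542), 81.60480499267578) [0.42534423 0.33762267]
scene0 [315 227  32  26 250] ((0.4313528835773468, 0.3396501839160919), (0.10186950117349625, 0.06436458975076675), 81.87078094482422) [0.4236981  0.33820865]
0 [-0.1352, 0.0416, 0.1414, 0.0, 0.0, 0.0] ang 0.0 mm 100 tcp [0.573 0.096 0.369]
1 [-0.4624, 0.4237, 0.2468, -0.0625, -1.007, 0.5707] ang 52.2 mm 337 tcp [0.342 0.308 0.492]
2 [0.0, 0.0, -0.184, 0.0, 0.0, 0.0] ang 0.0 mm 92 tcp [0.342 0.308 0.4  ]
[ 0.49017217  0.0864039  -0.86733247]
```

arm_command:
  targets:
    - [[-0.02,0.006,0.021,0,0,0],[-0.054,0.017,0.057,0,0,0],[-0.095,0.029,0.099,0,0,0],[-0.135,0.042,0.141,0,0,0],[-0.135,0.042,0.25,0,0,0],[-0.135,0.042,0.25,0,0,0],[-0.135,0.042,0.25,0,0,0]]

```text
time: 12.45
tool_pos: [0.5732, 0.0962, 0.4251]
orientation: [-0.428, -2.851, -0.059]
force: [0.8, -0.0, -2.0]
finger_gap: 0.0357
grasp_force: 30.0
```

```bash
cat >> h.py <<'E'
def tcp_for(win,hd):
    W=np.load('wt.npz')
    h=np.radians(hd);X=np.array([0,0,-1.]);Z=np.array([np.cos(h),np.sin(h),0]);M=np.stack([X,np.cross(Z,X),Z],1)
    Rt=M@W['M'].T; o=np.array(win)-M@[.085,0,.016]; return o-Rt@W['o'],Rt
E
python3 - <<'E'
from h import *
im=load('scene0');print(world(im,330.4,234.4,.078))
chain(tcp_for([.422,.322,.20],190))
b=cv2.resize(im['color'][215:265,300:360,::-1],(720,600),interpolation=cv2.INTER_CUBIC);cv2.imwrite('pics/lab.png',b)
E
```

```text
[0.41699817 0.32286182 0.078     ]
0 [-0.4621, 0.4233, 0.0943, -0.0646, -1.0032, 0.5696] ang 52.0 mm 317 tcp [0.342 0.308 0.472]
```

View pics/lab.png

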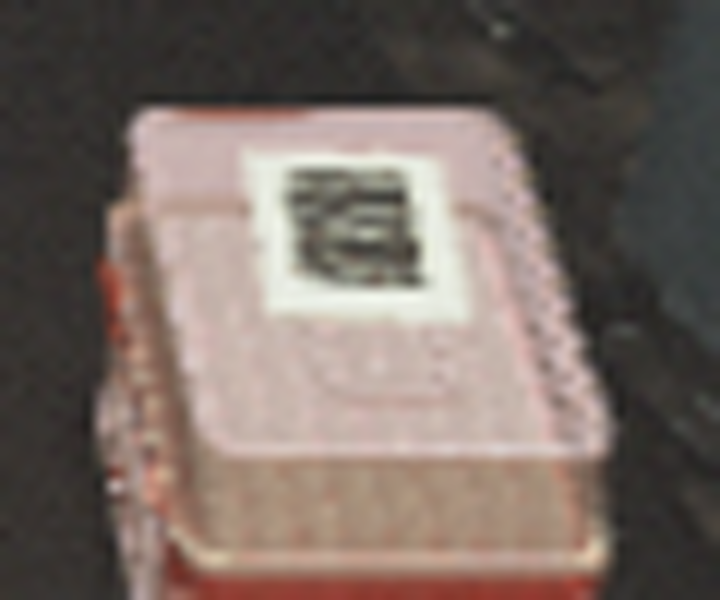

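Label corners are at about (244,150), (446,157), (470,323), (268,318), so the centre is near (0.420, 0.322), which agrees with the top view.

arm_command:
  targets:
    - [[-0.45,0.415,0.095,-0.064,-0.98,0.56],[-0.45,0.415,0.095,-0.064,-0.98,0.56],[-0.45,0.415,0.095,-0.064,-0.98,0.56],[-0.45,0.415,0.095,-0.064,-0.98,0.56],[-0.45,0.415,0.095,-0.064,-0.98,0.56],[-0.45,0.415,0.095,-0.064,-0.98,0.56],[-0.45,0.415,0.095,-0.064,-0.98,0.56],[-0.45,0.415,0.095,-0.064,-0.98,0.56],[-0.45,0.415,0.095,-0.064,-0.98,0.56],[-0.45,0.415,0.095,-0.064,-0.98,0.56]]

```text
time: 13.45
tool_pos: [0.3499, 0.3023, 0.4698]
orientation: [-0.212, 2.636, 0.054]
force: [-0.2, -0.1, -1.1]
finger_gap: 0.0361
grasp_force: 30.0
```

Run:
```python
from h import *
s=manip.get_state();print(s['q'],s['joint_vel'].round(2))
chain(tcp_for([.421,.322,.20],190),tcp_for([.421,.322,.128],190))
```

```text
[-0.93996299 -0.03681912 -0.00877184  2.04596887  0.47846077  0.82569832
  0.50924447] [ 0.01 -0.   -0.   -0.    0.   -0.   -0.01]
0 [-0.0175, 0.0111, 0.005, 0.0049, -0.0287, 0.0174] ang 1.5 mm 11 tcp [0.341 0.308 0.472]
1 [0.0, 0.0, -0.144, 0.0, 0.0, 0.0] ang 0.0 mm 72 tcp [0.341 0.308 0.4  ]
```

arm_command:
  targets:
    - [[-0.017,0.011,0.005,0.005,-0.029,0.017],[-0.017,0.011,0.005,0.005,-0.029,0.017],[-0.017,0.011,-0.04,0.005,-0.029,0.017],[-0.017,0.011,-0.08,0.005,-0.029,0.017],[-0.017,0.011,-0.12,0.005,-0.029,0.017],[-0.017,0.011,-0.139,0.005,-0.029,0.017],[-0.017,0.011,-0.139,0.005,-0.029,0.017],[-0.017,0.011,-0.139,0.005,-0.029,0.017]]

```text
time: 14.25
tool_pos: [0.3406, 0.3092, 0.4016]
orientation: [-0.231, 2.609, 0.064]
force: [0.3, 0.1, -2.5]
finger_gap: 0.0361
grasp_force: 30.0
```

Run:
```python
from h import *
s=manip.get_state();print(s['q'],s['joint_vel'].round(2))
T=tcp_for([.421,.322,.128],190);chain(T)
im=snap('scene','s5');t=snap('top','t5')
cv2.imwrite('pics/s5c.png',np.hstack([cv2.resize(im['color'][140:260,280:400,::-1],(400,400)),cv2.resize(t['color'][190:290,110:210,::-1],(400,400))]))
c=[.421,.322,.128]
h=np.radians(190);Zw=np.array([np.cos(h),np.sin(h),0]);Y=np.cross(Zw,[0,0,-1.])
for w in([0,0,0],[0,0,.17]):
  for dy in(-.016,.016):
    p=np.array(c)+w+dy*Y; print((((proj(im,p)-[280,140])*10/3)+1).round())
```

```text
[-0.9522355   0.03154603 -0.03154613  2.15812222  0.62142816  0.66867152
  0.32418789] [-0.01 -0.01 -0.   -0.01  0.   -0.   -0.  ]
0 [0.0012, -0.0025, -0.0027, -0.0022, 0.0028, -0.0035] ang 0.2 mm 2 tcp [0.341 0.308 0.4  ]
[182. 271.]
[159. 248.]
[211.  57.]
[184.  37.]
```

View pics/s5c.png

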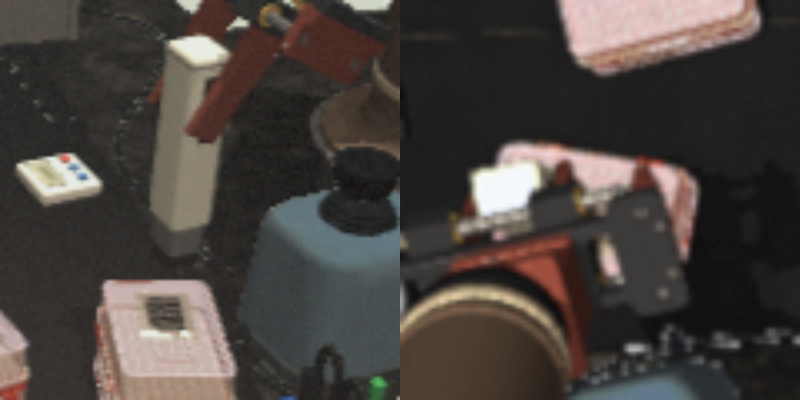

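The wand hangs nearly upright over the box. Its white body runs from (197,53) to (183,235), then the grey nose; the black tip disappears against the dark background. The top view shows the tail at (507,190). I'll check the tilt with the depth cloud.

Run:
```python
from h import *
im=load('s5');P=cloud(im);c=im['color'].astype(int)
m=np.all((P>[.37,.27,.155])&(P<[.47,.38,.285]),-1)&(c.min(-1)>90)&(c.max(-1)-c.min(-1)<50)
k,l,s,_=cv2.connectedComponentsWithStats(m.astype(np.uint8)); m=l==1+s[1:,4].argmax()
q=P[m];print(len(q),q.min(0),q.max(0))
# camera-facing face normals: split by colour brightness / fit centroid line by height bins
for lo in np.arange(.16,.28,.02):
    b=q[(q[:,2]>lo)&(q[:,2]<lo+.02)]; print(lo.round(2),len(b),b.mean(0).round(4),np.percentile(b[:,0],[5,95]).round(4),np.percentile(b[:,1],[5,95]).round(4))
vv,uu=np.where(m)
# two-plane fit: k-means on residual
lab=(uu-np.array([np.median(uu[vv==v]) for v in vv])>0).astype(int)
for it in range(30):
    pl=[np.linalg.lstsq(np.c_[q[lab==i][:,[0,2]],np.ones((lab==i).sum())],q[lab==i][:,1],rcond=None)[0] for i in(0,1)]
    r=np.stack([abs(np.c_[q[:,[0,2]],np.ones(len(q))]@p-q[:,1])/np.sqrt(1+p[0]**2+p[1]**2) for p in pl]);lab=r.argmin(0)
for i in(0,1):
    p=pl[i];n=np.array([p[0],-1,p[1]]);n/=np.linalg.norm(n);print(i,(lab==i).sum(),n.round(4),r[i][lab==i].mean())
T=now();W=np.load('wt.npz');print('wand x model',T[1]@W['M'][:,0], 'wand z',T[1]@W['M'][:,2],'window',T[0]+T[1]@(W['o']+W['M']@[.085,0,.016]))
```

```text
620 [0.40392394 0.31565207 0.16551044] [0.43952307 0.34791372 0.28490313]
0.16 62 [0.4247 0.34   0.1749] [0.4074 0.4374] [0.3275 0.3449]
0.18 125 [0.4257 0.3386 0.19  ] [0.4079 0.4381] [0.3229 0.3451]
0.2 130 [0.4262 0.3381 0.2102] [0.4077 0.4383] [0.3227 0.3454]
0.22 125 [0.427  0.3373 0.2292] [0.408  0.4378] [0.3197 0.3451]
0.24 67 [0.4353 0.3333 0.25  ] [0.4309 0.4384] [0.3206 0.3446]
0.26 89 [0.4335 0.3357 0.2704] [0.4249 0.4382] [0.3206 0.3456]
0.28 22 [0.4338 0.3355 0.2827] [0.4278 0.4378] [0.3209 0.3448]
0 329 [-0.9515 -0.3074 -0.0063] 0.0010637084779907683
1 291 [ 0.1719 -0.9851 -0.0016] 0.0010529962407913786
wand x model [ 0.00293168  0.00283587 -0.99999168] wand z [-0.9842516  -0.17674082 -0.00338676] window [0.42096567 0.32450412 0.13010812]
```

The wand is vertical within half a degree. I'll trim y by about −3 mm and z by −2 mm, then hold.

arm_command:
  targets:
    - [[0,-0.006,-0.003,0,0,0],[0,-0.006,-0.003,0,0,0],[0,-0.006,-0.003,0,0,0],[0,-0.006,-0.003,0,0,0],[0,-0.006,-0.003,0,0,0],[0,-0.006,-0.003,0,0,0],[0,-0.006,-0.003,0,0,0],[0,-0.006,-0.003,0,0,0],[0,-0.006,-0.003,0,0,0],[0,-0.006,-0.003,0,0,0],[0,-0.006,-0.003,0,0,0],[0,-0.006,-0.003,0,0,0]]

```text
time: 15.55
tool_pos: [0.34, 0.3062, 0.3997]
orientation: [-0.233, 2.609, 0.064]
force: [-0.2, -0.2, -1.6]
finger_gap: 0.0359
grasp_force: 30.0
```

arm_command:
  targets:
    - [[0,0,0,0,0,0],[0,0,0,0,0,0],[0,0,0,0,0,0],[0,0,0,0,0,0],[0,0,0,0,0,0],[0,0,0,0,0,0],[0,0,0,0,0,0],[0,0,0,0,0,0],[0,0,0,0,0,0],[0,0,0,0,0,0],[0,0,0,0,0,0],[0,0,0,0,0,0]]

```text
time: 16.75
tool_pos: [0.34, 0.3062, 0.3996]
orientation: [-0.233, 2.609, 0.064]
force: [0.7, -0.1, -2.0]
finger_gap: 0.0358
grasp_force: 30.0
```

arm_command:
  targets:
    - [[0,0,0,0,0,0],[0,0,0,0,0,0],[0,0,0,0,0,0],[0,0,0,0,0,0],[0,0,0,0,0,0],[0,0,0,0,0,0],[0,0,0,0,0,0],[0,0,0,0,0,0],[0,0,0,0,0,0],[0,0,0,0,0,0],[0,0,0,0,0,0],[0,0,0,0,0,0]]

```text
time: 17.95
tool_pos: [0.34, 0.3062, 0.3996]
orientation: [-0.233, 2.609, 0.064]
force: [0.0, 0.0, -1.7]
finger_gap: 0.0359
grasp_force: 30.0
```

Run:
```python
from h import *
im=manip.get_image('scene');P=cloud(im);c=im['color'].astype(int)
m=np.all((P>[.37,.27,.16])&(P<[.47,.38,.23]),-1)&(c.min(-1)>90)&(c.max(-1)-c.min(-1)<50);q=P[m];print(np.percentile(q,[3,97],axis=0))
T=now();W=np.load('wt.npz');print('window',T[0]+T[1]@(W['o']+W['M']@[.085,0,.016]))
# is any lamp visible on the wand? greenish/other colour
d=im['color'][140:220,320:350].reshape(-1,3).astype(int);print(((d[:,1]-d[:,0])>50).sum())
g=np.load('grip2.npz');Z=np.array([-.676,.208,.707])
chain((T[0]+[0,0,.09],T[1]),(g['p']+.1*Z+[0,0,.05],g['R']),(g['p']+.1*Z,g['R']),(g['p']+.002*Z,g['R']))
```

```text
[[0.40609064 0.31831901 0.16993779]
 [0.43763985 0.34254672 0.22732405]]
window [0.42032684 0.32109007 0.12759305]
0
0 [0.0, 0.0, 0.18, 0.0, 0.0, 0.0] ang 0.0 mm 90 tcp [0.34  0.306 0.49 ]
1 [0.4668, -0.4204, -0.1416, 0.0593, 1.0104, -0.5742] ang 52.4 mm 322 tcp [0.573 0.096 0.419]
2 [0.0, 0.0, -0.1, 0.0, 0.0, 0.0] ang 0.0 mm 50 tcp [0.573 0.096 0.369]
3 [0.1325, -0.0408, -0.1386, 0.0, 0.0, 0.0] ang 0.0 mm 98 tcp [0.64  0.076 0.3  ]
```

arm_command:
  targets:
    - [[0,0,0.1,0,0,0],[0,0,0.18,0,0,0],[0.466,-0.42,0.1,0.058,0.99,-0.563],[0.466,-0.42,0.1,0.058,0.99,-0.563],[0.466,-0.42,0.1,0.058,0.99,-0.563],[0.466,-0.42,0.1,0.058,0.99,-0.563],[0.466,-0.42,0.1,0.058,0.99,-0.563],[0.466,-0.42,0.1,0.058,0.99,-0.563],[0.466,-0.42,0.04,0.058,0.99,-0.563],[0.466,-0.42,0.04,0.058,0.99,-0.563],[0.466,-0.42,0.04,0.058,0.99,-0.563],[0.466,-0.42,0.04,0.058,0.99,-0.563]]

```text
time: 19.2
tool_pos: [0.5726, 0.0974, 0.4208]
orientation: [-0.414, -2.867, -0.059]
force: [0.0, -0.1, -0.6]
finger_gap: 0.0359
grasp_force: 30.0
```

Run:
```python
from h import *
g=np.load('grip2.npz');Z=np.array([-.676,.208,.707]);X=np.array([-.676,.208,-.707])
chain((g['p']+.1*Z-.006*X,g['R']),(g['p']+.03*Z-.006*X,g['R']),(g['p']+.002*Z-.006*X,g['R']))
```

```text
0 [0.0097, -0.0052, -0.0955, 0.0, 0.0222, -0.0137] ang 1.2 mm 48 tcp [0.577 0.095 0.373]
1 [0.0946, -0.0291, -0.099, 0.0, 0.0, 0.0] ang 0.0 mm 70 tcp [0.625 0.08  0.324]
2 [0.0379, -0.0116, -0.0396, 0.0, 0.0, 0.0] ang 0.0 mm 28 tcp [0.644 0.074 0.304]
```

arm_command:
  targets:
    - [[0.0097,-0.005,-0.05,0,0.022,-0.014],[0.0097,-0.005,-0.095,0,0.022,-0.014],[0.0097,-0.005,-0.095,0,0.022,-0.014],[0.04,-0.014,-0.13,0,0.022,-0.014],[0.08,-0.026,-0.17,0,0.022,-0.014],[0.104,-0.034,-0.194,0,0.022,-0.014],[0.104,-0.034,-0.194,0,0.022,-0.014],[0.104,-0.034,-0.194,0,0.022,-0.014],[0.104,-0.034,-0.194,0,0.022,-0.014]]

```text
time: 20.1
tool_pos: [0.6247, 0.08, 0.3245]
orientation: [-0.43, -2.848, -0.057]
force: [1.0, 0.3, -1.1]
finger_gap: 0.0361
grasp_force: 30.0
```

Run:
```python
from h import *
g=np.load('grip2.npz');Z=np.array([-.676,.208,.707]);X=np.array([-.676,.208,-.707])
print(manip.get_state()['force']);chain((g['p']+.003*Z-.006*X,g['R']),(g['p']+.001*X+0*Z,g['R']))
```

```text
[ 0.96400995  0.30796408 -1.13499105]
0 [0.0367, -0.0107, -0.0401, 0.0, 0.0007, 0.0014] ang 0.1 mm 28 tcp [0.643 0.075 0.304]
1 [-0.0054, 0.0017, -0.0141, 0.0, 0.0, 0.0] ang 0.0 mm 8 tcp [0.64  0.075 0.297]
```

arm_command:
  targets:
    - [[0.012,-0.0035,-0.013,0,0,0.001],[0.024,-0.007,-0.026,0,0,0.001],[0.0367,-0.0107,-0.04,0,0,0.001],[0.0367,-0.0107,-0.04,0,0,0.001],[0.035,-0.01,-0.045,0,0,0.001],[0.033,-0.0095,-0.05,0,0,0.001],[0.0313,-0.009,-0.054,0,0,0.001],[0.0313,-0.009,-0.054,0,0,0.001],[0.0313,-0.009,-0.054,0,0,0.001]]

```text
time: 21.0
tool_pos: [0.6408, 0.0746, 0.2979]
orientation: [-0.43, -2.848, -0.057]
force: [-0.9, -1.4, 14.6]
finger_gap: 0.036
grasp_force: 30.0
```

Run:
```python
from h import *
g=np.load('grip2.npz');X=np.array([-.676,.208,-.707])
print(manip.get_state()['force']);chain((g['p'],g['R']))
```

```text
[-0.94448099 -1.43945639 14.62567942]
0 [0.0004, 0.0014, 0.0004, 0.0005, 0.0006, 0.0015] ang 0.1 mm 1 tcp [0.641 0.075 0.298]
```

arm_command:
  targets:
    - [[0,0.001,0.001,0,0,0],[0,0.001,0.001,0,0,0],[0,0.001,0.001,0,0,0],[0,0.001,0.001,0,0,0],[0,0.001,0.001,0,0,0],[0,0.001,0.001,0,0,0],[0,0.001,0.001,0,0,0],[0,0.001,0.001,0,0,0]]
  grip: -1

```text
time: 21.8
tool_pos: [0.6406, 0.0752, 0.2961]
orientation: [-0.43, -2.846, -0.055]
force: [-0.2, -0.4, -0.1]
finger_gap: 0.0878
grasp_force: 0.0
```

arm_command:
  targets:
    - [[0.016,-0.005,0.06,0,0,0],[0.032,-0.01,0.12,0,0,0],[0.05,-0.015,0.19,0,0,0],[0.07,-0.022,0.28,0,0,0],[0.08,-0.1,0.36,0,0,0],[0.08,-0.2,0.36,0,0,0],[0.08,-0.3,0.36,0,0,0],[0.08,-0.3,0.36,0,0,0],[0.08,-0.3,0.36,0,0,0],[0.08,-0.3,0.36,0,0,0],[0.08,-0.3,0.36,0,0,0],[0.08,-0.3,0.36,0,0,0]]

```text
time: 23.0
tool_pos: [0.6809, -0.0729, 0.476]
orientation: [-0.426, -2.846, -0.056]
force: [-0.6, -0.1, 1.3]
finger_gap: 0.0879
grasp_force: 0.0
```

Run:
```python
from h import *
a=load('s4');b=snap('scene','s6')
cv2.imwrite('pics/s6c.png',np.hstack([cv2.resize(x['color'][130:230,220:320,::-1],(400,400)) for x in(a,b)]))
print(np.abs(a['color'][150:225,222:315].astype(int)-b['color'][150:225,222:315]).mean())
A,B=load('scene0')['color'].astype(int),b['color'].astype(int)
print('bottle',np.abs(A[200:250,193:216]-B[200:250,193:216]).mean(),'timer',np.abs(A[183:203,282:313]-B[183:203,282:313]).mean())
```

```text
5.042293906810036
bottle 2.159130434782609 timer 17.441397849462366
```

View pics/s6c.png

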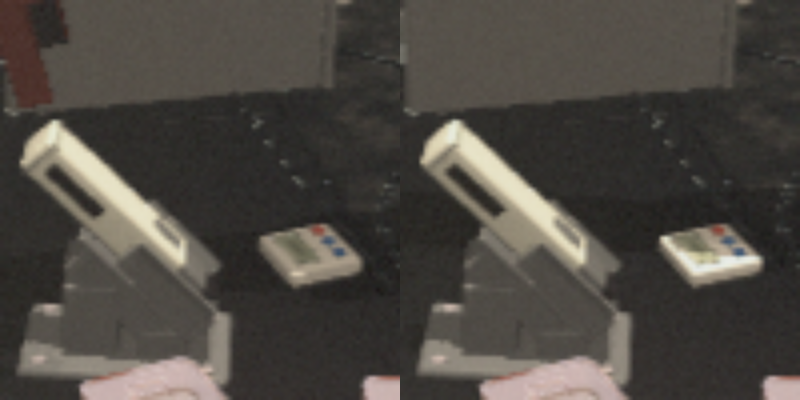

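The wand sits exactly as it did the first time (left: before, right: now). The timer is in the same place and only the shadow on it changed; the bottle is unchanged. I'm handing the job in.

```bash
python3 -c "
from station import manip
print(manip.close_job())"
```

```text
the job is handed in; nothing more can be done
None
```

I laid the wand in its cradle, then re-gripped it and held it pointing straight down about 5 cm above the label for about 3.5 s. It is now back in the cradle the same way, with the bottle and timer undisturbed; the job is handed in at about 23 s, though no wake or read signal could be seen to confirm the scan.

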